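Bolt the calibrator's pump lever against its spring catch

TASK

Lock off the pump lever of the pressure calibrator: press the spring safety catch (the long bar) down with one fingertip and keep it held down while the other fingertip pushes the bolt by its upright tab fully home, through the eye under the lever; then let go, so that the catch springs all the way back up and locks the bolt. Push and press only: do not pick anything up, and leave the loose fittings, wrench and jar where they are.

Things in the scene. Friction and masses are not known exactly. Their poses are not given: they have to be found in the camera images.
- calibrator: Fixed pressure calibrator: black plate 200 x 500 mm, 12 thick, with two black barrels and a round green gauge (225 high) at one end, the bolt lock at the other. Origin on the bench under the lock; z up, y along the bolt towards the barrels. Plate: x -100 to 100, y -160 to 340 mm. Bolt rod at x = -30, catch bar at x = 30; all else near them is under 37 mm high but the lever.
- lever_eye (a point): Middle of the eye plate (calibrator x = -30, y = 78 mm, 28 high) under the dark steel pump lever, fixed. The lever lies along calibrator x at y = 78 mm, from x = -35 to 170 mm, top 65 mm high; the bolt rod enters its eye.
- bolt_tab (a point): Top middle, 80 mm above the bench, of the bolt's upright steel tab; moves with the bolt. A flat plate 30 mm wide (calibrator x), 10 mm thick (calibrator y), free to touch from 37 to 80 mm above the bench; at calibrator x = -30 mm, y = -20 mm with the bolt back, y = +20 mm when home. Push its -y face towards +y. Axes as the calibrator's.
- catch_top (a point): Middle of the top of the catch's press bar, aluminium, 28 mm wide (calibrator x), 110 long (y), 8 thick, at calibrator x = 30, y = -70 to 40 mm; top 60 mm above the bench when up, 48 fully pressed. It goes straight down without tilting wherever pressed; a fingertip can slide along it. Its middle line is 60 mm from the tab's. Axes as the calibrator's.
- bolt (a joint): Travel of the bolt towards calibrator +y, m: 0 back (start, within 2 mm), 0.040 home against its stop. Slides with about 1.5 N friction and stays where left. The catch's tooth stops it at 0.003 while the catch is up.
- catch (a joint): How far the catch bar is pressed down, m: 0 up, 0.012 on its stop. The spring takes about 3 N to start, 8 N fully down. Its tooth clears the bolt when pressed more than 0.006. Let go, it springs fully up only with the bolt back or home (past 0.037); under the bolt's side block it stays 0.006 down.
- adapter: Loose brass fitting, 26 mm diameter, 42 mm tall, standing on the base plate about 128 mm to the -y side of the calibrator's origin; may have changed places with the plug. Origin under its centre. Leave alone.
- plug: Loose steel plug, 28 mm diameter, 30 mm tall, standing on the base plate beside the adapter, about 80 mm from it. Origin under its centre. Leave alone.
- wrench: Loose wrench, 170 mm long, lying on the bench on the calibrator's +x side. Origin under its middle. Leave alone.
- washer_jar: Loose small jar, 60 mm diameter, 65 mm tall, standing on the bench at the -y end of the base plate. Origin under its centre. Leave alone.

How it is judged:
By the outcome, as a careful person would: the job done as asked, in the order asked, and still so for the second after the job is handed in, with the robot touching nothing.
It also fails if it takes over 35 s, if anything falls off the work surface, if the arm or the gripper's body presses on something with over 40 N, if the wrist force passes 120 N, or if a joint passes its speed limit or range.

ROBOT

A 7-joint arm with a two-finger parallel gripper is mounted at the origin on the work surface. World frame = base frame: x ahead of the robot, y to its left, z up, the work surface at z = 0. Lengths are in mm, angles in degrees, forces in N, time in s.
With the tool pointing down it reaches from about 375 to 925 mm from the base axis. Payload 3.1 kg.
Tool frame: the origin (TCP) lies where the fingers leave the gripper's body, on its centre line; the fingertips stand 73 mm ahead of it and the grasp point (between the pads) lies 54 mm ahead of it (manip.grasp_offset is the distance from the TCP to the grasp point, in mm); y points along the fingers, z is the direction in which the jaws open and shut, and the axes are right-handed (so a half turn about y gives the same grasp; the last joint's range is limited). The gripper opens to 85 mm and grips with 20 to 120 N. Pads are 22 mm wide; open, the fingers measure 114 mm over their backs; the gripper's body (76 mm by 85 mm) begins 54 mm behind the grasp point. The pads swing forward as they close: fully open they stand 13 mm farther back than shut.
Start: joints at [65.558, 21.939, 2.515, 91.553, -1.026, 66.532, -2.859], TCP at [209.908, -615.177, 303.869] pointing down, gripper open.
Joint ranges: [-149.38, 149.38], [-23.57, 123.04], [-84.95, 90], [0, 143.3], [-89.99, 269.99], [3.08, 112.72], [-163.45, 163.45]. Speed limits (degrees/s): [159.86, 159.86, 180, 180, 180, 180, 180].

INTERFACE

Orientations are given as a 3x3 rotation matrix whose columns are the frame's x, y, z axes.
In Python, from station import manip, jaws, kin, eyes gives the robot as it stands. Calls block until the motion is done:
- manip.move_ptp(position, orientation): joint-space move of the TCP to a pose.
- manip.move_linear(position, ori=None, velocity=150, threshold=None): straight line of the TCP; ori=None keeps the orientation; velocity is the mean speed in mm/s. With threshold (N) it stops when the force on the tool has changed by that much, and returns True; else False.
- manip.goto_joints(angles): joint-space move.
- jaws.move_gripper(opening): finger opening in mm; the grip force is fixed at half the most; returns when the fingers have stopped.
- manip.sleep(seconds).
- kin.solve_ik(position, orientation): joint angles nearest the present ones, or None.
- manip.observe(): the state.
- eyes.snapshot(name): name is "scene" or "top"; returns a dict with "img" (400x640x3 uint8, red, green, blue), "fx", "fy", "cx", "cy" (pixels), "k1" (the pictures are not rectified: a ray, as slopes to the right and down, at radius r is drawn at 1 + k1 r^2 times it, then the intrinsics apply), "rvec" (rotation vector, rad) and "tvec" (3), from world to camera coordinates, as OpenCV has them. Camera axes: x right, y down, z forward; pixel columns grow to the right and rows downward; lengths in mm; the calibration is good to about 2 mm. A picture is of the moment at which its call begins. There is no depth.
A pose or a line that the arm cannot do raises manip.Unreachable and nothing moves.
- manip.job_done(): hands the job in, once; it reports no verdict.
The state is a dict: "clock": time; "joint_positions": joint angles; "joint_velocities": joint speeds; "tau": joint torques, N m; "tool_pos": TCP position; "ee_rot": TCP orientation; "wrist_force": force on the tool from outside, world axes, zero at the start; "ft_torque": the same for the moment, N m; "width": finger opening in mm.
Only numpy, scipy, OpenCV 4.12 (cv2) and the standard library are available. Lean on these libraries where they do the work, as an engineer would, in place of code of your own. Each camera call takes 0.05 s, during which the arm holds its last target.

## Working session

There is one attempt and no reset: what is moved stays moved. The work goes in short steps, each a Python script; the robot and the scene stay as the last script left them, time stands still between calls to the robot, and variables do not carry over. Pictures are saved under pics/ and viewed, and the job is handed in when it is done.

```bash
ls; mkdir -p pics; python3 - <<'E'
from station import manip,jaws,kin,eyes
import cv2,numpy as np
for n in("scene","top"):
    s=eyes.snapshot(n); cv2.imwrite(f"pics/{n}0.png",s["img"][:,:,::-1])
    R=cv2.Rodrigues(np.array(s["rvec"],float))[0]
    print(n,s["fx"],s["cx"],s["cy"],s["k1"],-R.T@np.array(s["tvec"]),R[2])
o=manip.observe();print(o)
E
```

```text
pics
scene 416.3728652357329 319.82602259867895 194.63360349104994 -0.07565444656682659 [1140.9455417   -98.89334275  583.04434512] [-0.71583216  0.08923898 -0.69254655]
top 516.0115182407967 321.6704747539492 200.71121961166696 -0.08670489623123577 [ 386.70831753  -53.34168786 1009.53202722] [ 0.22967891  0.03369634 -0.97268297]
{'clock': 0.1, 'joint_positions': array([65.55745472, 21.98856196,  2.51170948, 91.64191767, -1.02597615,
       66.53214659, -2.85893922]), 'joint_velocities': array([ 0.04308335, -0.25095788,  0.05485938, -0.18005109, -0.01759169,
       -0.0308986 ,  0.04353171]), 'tau': array([ 2.79178363e-03, -4.34727108e+01,  1.02940734e+00, -2.50454861e+01,
        1.08974022e-02,  5.47107076e-03, -4.96984768e-06]), 'tool_pos': array([ 209.67345893, -614.51564667,  302.58313962]), 'ee_rot': array([[-9.46404397e-01, -9.05733456e-04,  3.22982812e-01],
       [-3.22984059e-01,  2.27204278e-03, -9.46401678e-01],
       [ 1.23356893e-04, -9.99997009e-01, -2.44280875e-03]]), 'wrist_force': array([-0.63115112,  0.77716043, -0.28518043]), 'ft_torque': array([-0.03570979,  0.01515335,  0.08369975]), 'width': 85.45061318384718}
```

View pics/scene0.png

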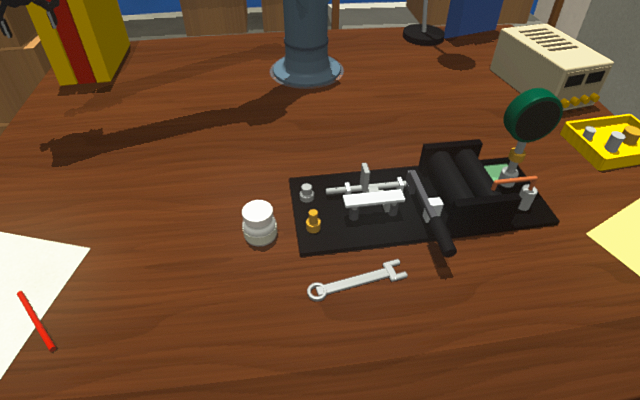

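View pics/top0.png

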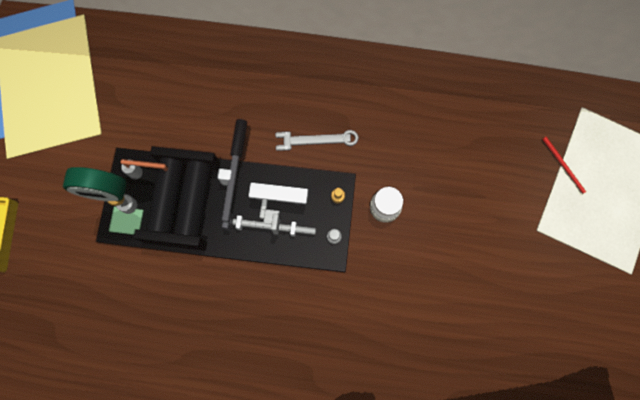

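The top view shows the white catch bar at about (278,193), the tab near (271,218), and the plate corners at (355,173), (345,271), (97,242) and (116,149). The barrels are on the left, so calibrator +y points left in the image. Next I'll measure these.

```bash
cat > h.py <<'E'
import cv2,numpy as np
from station import manip,jaws,kin,eyes
def cam(s):
    K=np.array([[s["fx"],0,s["cx"]],[0,s["fy"],s["cy"]],[0,0,1]],float);D=np.array([s["k1"],0,0,0],float)
    return K,D,np.array(s["rvec"],float),np.array(s["tvec"],float).ravel()
def ray(s,uv):
    K,D,r,t=cam(s);R=cv2.Rodrigues(r)[0]
    n=cv2.undistortPoints(np.array(uv,float).reshape(-1,1,2),K,D).reshape(-1,2)
    d=np.c_[n,np.ones(len(n))]@R
    return -R.T@t,d
def onz(s,uv,z):
    c,d=ray(s,uv);return c+d*((z-c[2])/d[:,2])[:,None]
def proj(s,P):
    K,D,r,t=cam(s);return cv2.projectPoints(np.array(P,float).reshape(-1,1,3),r,t,K,D)[0].reshape(-1,2)
E
python3 - <<'E'
from h import *
import pickle
S={n:eyes.snapshot(n) for n in("scene","top")};pickle.dump(S,open("S.pkl","wb"))
for n,box in(("top",(240,175,320,210)),("scene",(335,185,412,216))):
    s=S[n];x0,y0,x1,y1=box;g=s["img"].min(2);
    m=np.zeros_like(g);m[y0:y1,x0:x1]=(g[y0:y1,x0:x1]>(200))*255
    cs=cv2.findContours(m,cv2.RETR_EXTERNAL,cv2.CHAIN_APPROX_NONE)[0];c=max(cs,key=cv2.contourArea)
    r=cv2.minAreaRect(c);b=cv2.boxPoints(r);print(n,r,b.tolist())
    w=onz(s,b,60);print(w,[np.linalg.norm(w[i]-w[i-1]) for i in range(4)],w.mean(0))
s=S["top"]
w=onz(s,[(355.5,173),(345.5,271.5),(96.5,242),(116,148.5)],12);print(w,[np.linalg.norm(w[i]-w[i-1]) for i in range(4)])
def crop(n,x0,y0,x1,y1,f):
    cv2.imwrite(f"pics/{n}_crop.png",cv2.resize(S[n]["img"][y0:y1,x0:x1,::-1],None,fx=f,fy=f,interpolation=cv2.INTER_NEAREST))
crop("top",215,165,365,275,5);crop("scene",285,150,445,260,5)
E
```

```text
top ((277.7256164550781, 192.46951293945312), (56.982666015625, 13.583077430725098), 6.340191841125488) [[248.65853881835938, 196.0731658935547], [250.15853881835938, 182.5731658935547], [306.7926940917969, 188.86585998535156], [305.2926940917969, 202.36585998535156]]
[[599.79332887 118.06844824  60.        ]
 [626.38497959 119.95288051  60.        ]
 [629.74414416  10.91518009  60.        ]
 [603.25310952   9.72294498  60.        ]] [np.float64(108.40072950813392), np.float64(26.658337776226336), np.float64(109.08943165634659), np.float64(26.517849479885825)] [614.79389054  64.66486346  60.        ]
scene ((373.0638732910156, 193.466064453125), (17.70763397216797, 60.539154052734375), 83.82982635498047) [[342.01800537109375, 187.91697692871094], [402.20648193359375, 181.4101104736328], [404.1097412109375, 199.01515197753906], [343.9212646484375, 205.5220184326172]]
[[587.26572294  11.33903599  60.        ]
 [582.49890587 127.00133141  60.        ]
 [629.15009804 118.00641366  60.        ]
 [632.80493489   7.46997278  60.        ]] [np.float64(45.70327642575102), np.float64(115.76048171429755), np.float64(47.510443858515295), np.float64(110.59684712967156)] [607.92991543  65.95418846  60.        ]
[[688.91429491 -77.90070342  12.        ]
 [490.08797411 -84.56646871  12.        ]
 [474.15647692 411.19334029  12.        ]
 [670.49108501 418.29246436  12.        ]] [np.float64(496.5350686698344), np.float64(198.93802620757953), np.float64(496.01572638748326), np.float64(196.46291226699725)]
```

```bash
sleep 1
```

```text
(no output)
```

View pics/top_crop.png

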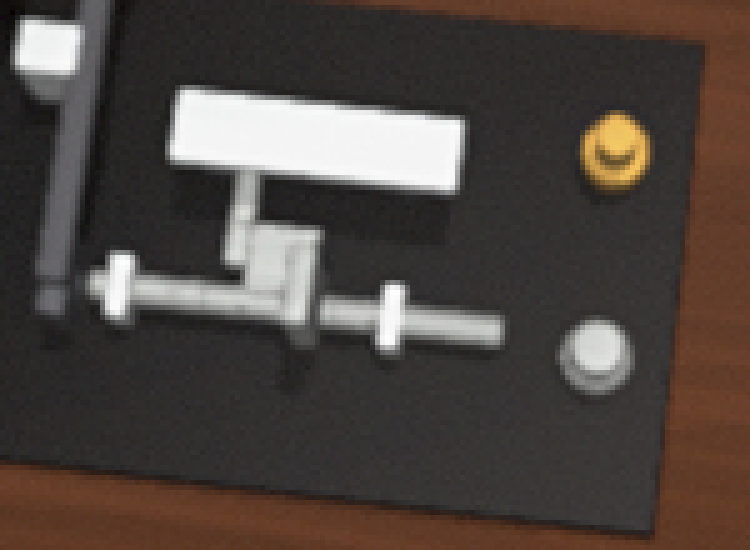

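View pics/scene_crop.png

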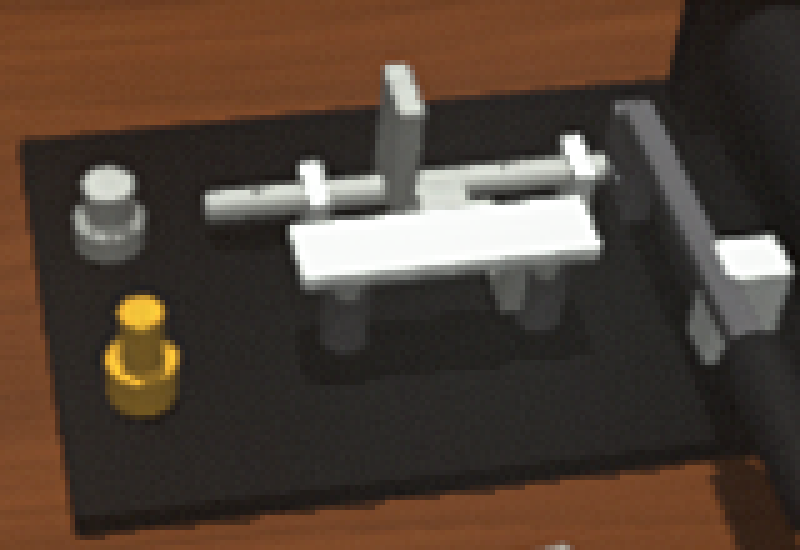

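```bash
cat >> h.py <<'E'
A=np.deg2rad(1.95);O=np.array([584.2,77.9,0])
CR=np.array([[np.cos(A),-np.sin(A),0],[np.sin(A),np.cos(A),0],[0,0,1]])
def W(x,y,z): return O+CR@np.array([x,y,z],float)
cx=CR[:,0]
def ori(sg):
    z=sg*cx;y=np.array([0,0,-1.]);return np.c_[np.cross(y,z),y,z]
def show(name,tag,box,f,pts=()):
    s=eyes.snapshot(name);im=s["img"][:,:,::-1].copy();x0,y0,x1,y1=box
    im=cv2.resize(im[y0:y1,x0:x1],None,fx=f,fy=f,interpolation=cv2.INTER_NEAREST)
    for p in pts:
        u=(proj(s,W(*p))[0]-[x0,y0]+.5)*f;cv2.circle(im,tuple(int(v) for v in u),3,(0,0,255),-1)
    cv2.imwrite(f"pics/{tag}.png",im)
E
python3 - <<'E'
from h import *
pts=[(x,y,80) for x in(-45,-15) for y in(-25,-15)]+[(x,y,60) for x in(16,44) for y in(-70,40)]+[(-100,-160,12),(100,-160,12)]
show("top","t1",(215,165,365,275),5,pts);show("scene","s1",(285,150,445,260),5,pts)
for sg in(1,-1):
    print(sg,kin.solve_ik(W(0,-46,190),ori(sg)))
E
```

```text
1 [ 21.79626237  26.83513844 -35.45798187 104.39518723  18.71787439
  54.69032925 -19.76999086]
-1 [ -60.997303     52.82830702   78.49309636  108.1316479   -56.09740836
   70.17839891 -140.89344504]
```

View pics/t1.png

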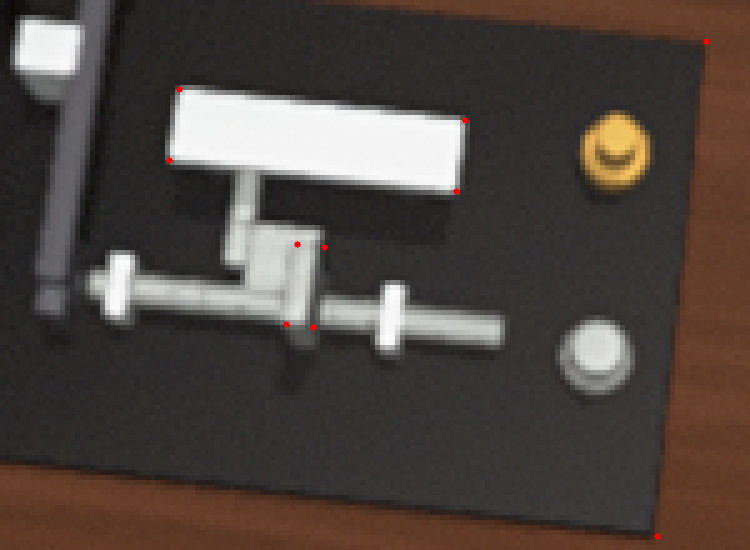

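View pics/s1.png

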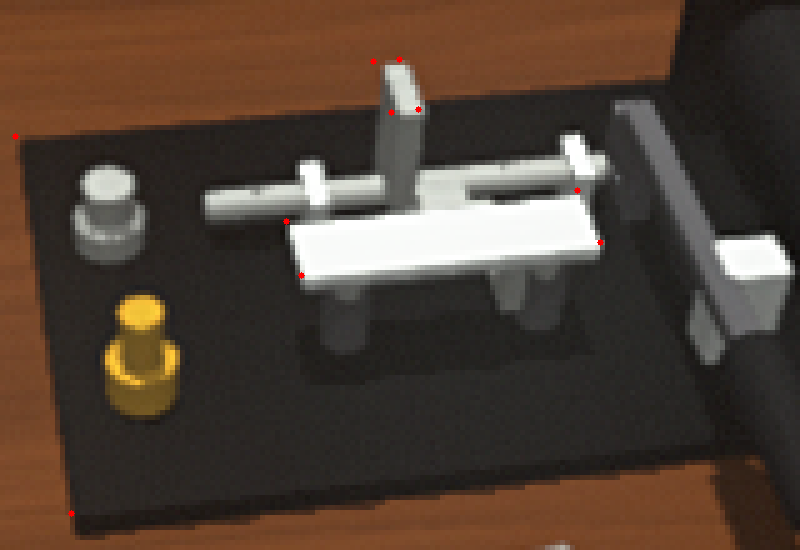

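The model overlay matches the bar, the plate corners and the tab to about 1 px in both views. I'll hover above the lock with the fingers spaced for 60 mm.

```bash
python3 - <<'E'
from h import *
manip.move_ptp(W(0,-47,250),ori(1))
jaws.move_gripper(46)
manip.move_linear(W(0,-47,165),ori(1),velocity=100)
manip.sleep(.3)
o=manip.observe();print(o["clock"],o["tool_pos"],W(0,-47,165),o["width"],o["wrist_force"])
show("top","t2",(215,120,375,240),5);show("scene","s2",(270,60,430,220),4)
E
```

```text
4.725 [586.07879709  30.91538418 165.56213791] [585.79928547  30.9272176  165.        ] 45.9802330129231 [-0.18083004  0.65728777  0.98358719]
```

View pics/t2.png

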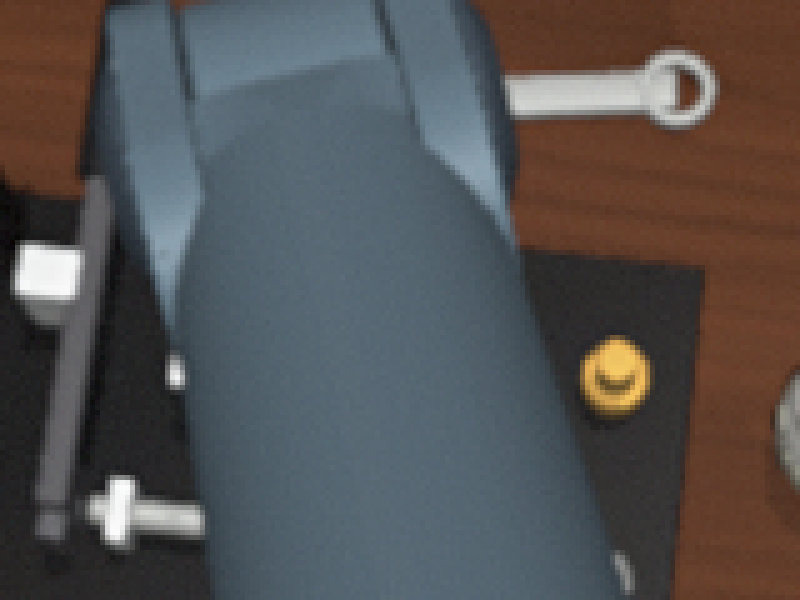

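View pics/s2.png

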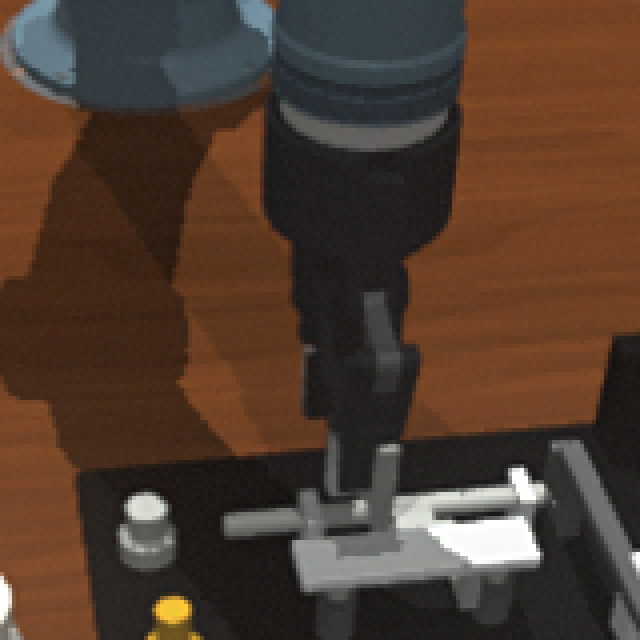

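```bash
python3 - <<'E'
from h import *
s=eyes.snapshot("scene")
for p in [(30,-47,95),(-30,-47,95),(-30,-20,80),(30,-47,60)]: print(p,proj(s,W(*p)))
show("scene","s3",(320,110,420,220),6,[(30,-47,95),(-30,-47,95),(30,-47,60)])
E
```

```text
(30, -47, 95) [[357.09243405 183.35103862]]
(-30, -47, 95) [[350.02840792 161.73358645]]
(-30, -20, 80) [[363.65838343 166.58307768]]
(30, -47, 60) [[355.80925639 197.72636046]]
```

View pics/s3.png

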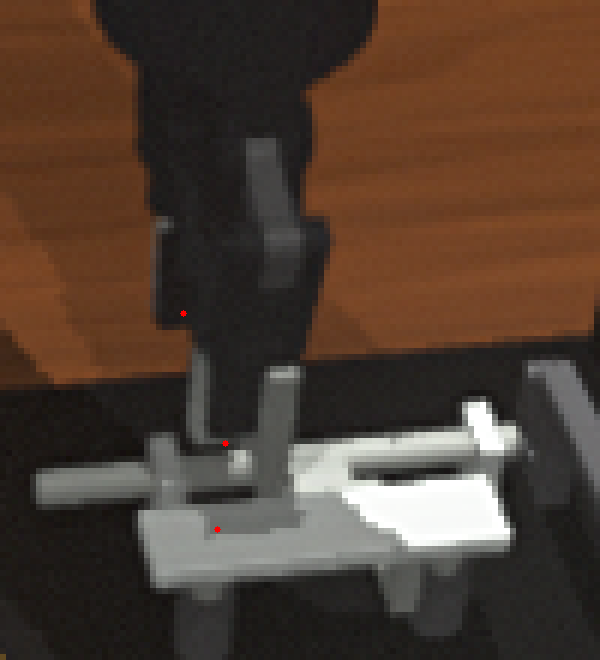

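The near fingertip lines up with the bar's middle line (predicted (225,443), seen at about 227). The far one is behind the tab. Now I'll press.

```bash
python3 - <<'E'
from h import *
manip.move_linear(W(0,-47,142),ori(1),velocity=60)
manip.sleep(.2);f0=manip.observe()["wrist_force"]
for z in range(139,110,-2):
    r=manip.move_linear(W(0,-47,z),ori(1),velocity=20,threshold=12)
    o=manip.observe();f=o["wrist_force"]-f0;print(z,r,o["tool_pos"][2].round(2),f.round(2),round(o["clock"],2))
    if r or f[2]>9.5:break
show("scene","s4",(320,110,420,220),6)
E
```

```text
139 False 138.85 [ 0.83  0.82 -0.17] 5.96
137 False 136.81 [ 0.43  0.99 -0.26] 6.21
135 False 134.78 [ 1.25  0.4  -0.01] 6.46
133 False 132.8 [0.61 0.26 0.19] 6.71
131 False 130.82 [ 1.08 -0.1   0.18] 6.96
129 False 129.37 [ 0.05 -0.73  2.97] 7.21
127 False 127.24 [0.27 0.02 3.52] 7.46
125 False 125.21 [-0.77 -0.52  5.22] 7.71
123 False 123.27 [-0.33 -0.43  5.5 ] 7.96
121 False 121.41 [-0.18 -0.4   7.5 ] 8.21
119 False 119.57 [-1.21 -1.05  6.42] 8.46
117 False 118.23 [-2.76 -0.51 11.06] 8.71
```

View pics/s4.png

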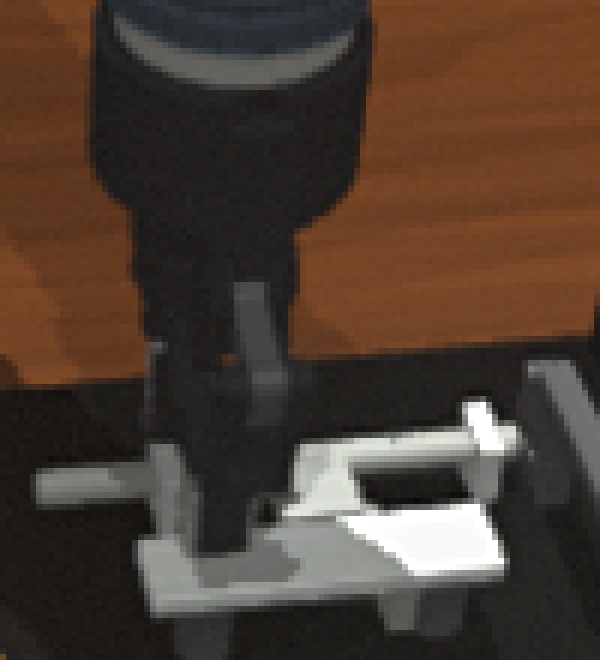

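Contact came at about z=130 and the stop at about 118.2, so the catch is 12 mm down. The picture shows the fingertip on the bar and the bar lowered. Holding it there, I'll push the bolt.

```bash
python3 - <<'E'
from h import *
f0=manip.observe()["wrist_force"]
for y in list(range(-43,0,4))+list(range(-1,14,2)):
    r=manip.move_linear(W(0,y,117.7),ori(1),velocity=30,threshold=14)
    o=manip.observe();f=CR.T@o["wrist_force"];p=CR.T@(o["tool_pos"]-O);print(y,r,p.round(2),f.round(1),round(o["clock"],2))
    if r: break
    if y>-5 and f[1]<-9:break
show("scene","s5",(320,110,440,220),6)
E
```

```text
-43 False [  0.71 -44.94 118.57] [-1.9 -2.9  8. ] 9.04
-39 False [  1.08 -41.67 118.61] [-0.8 -2.7  7.6] 9.32
-35 False [  1.35 -37.79 118.69] [-0.6 -3.5  7.8] 9.61
-31 False [  1.57 -33.88 118.79] [-0.9 -3.8  6.4] 9.89
-27 False [  1.61 -30.73 118.74] [-0.9 -5.2  6.9] 10.18
-23 False [  1.63 -27.01 118.68] [-1.  -4.8  7.3] 10.46
-19 False [  1.66 -23.12 118.66] [ 0.3 -6.4  7.4] 10.74
-15 False [  1.67 -19.09 118.63] [-0.3 -5.7  7.5] 11.03
-11 False [  1.68 -15.13 118.62] [-0.2 -5.9  7.3] 11.31
-7 False [  1.74 -11.11 118.65] [-0.6 -4.6  7.9] 11.59
-3 False [  1.75  -7.09 118.64] [ 0.7 -5.8  7.1] 11.88
-1 False [  1.77  -5.32 118.63] [-0.5 -5.7  7.5] 12.12
1 False [  1.77  -3.37 118.63] [-0.8 -5.7  7.7] 12.38
3 False [  1.78  -1.38 118.62] [-0.5 -5.9  7.5] 12.62
5 False [  1.77   0.6  118.63] [-0.  -5.9  7.4] 12.88
7 False [  1.79   2.58 118.63] [ 0.6 -5.5  7.2] 13.12
9 False [  1.81   4.61 118.64] [-0.2 -5.7  6.9] 13.38
11 False [  1.84   4.94 118.62] [-0.9 -8.3  7.8] 13.62
13 False [  1.86   5.09 118.61] [ -1.2 -10.6   8.4] 13.88
```

View pics/s5.png

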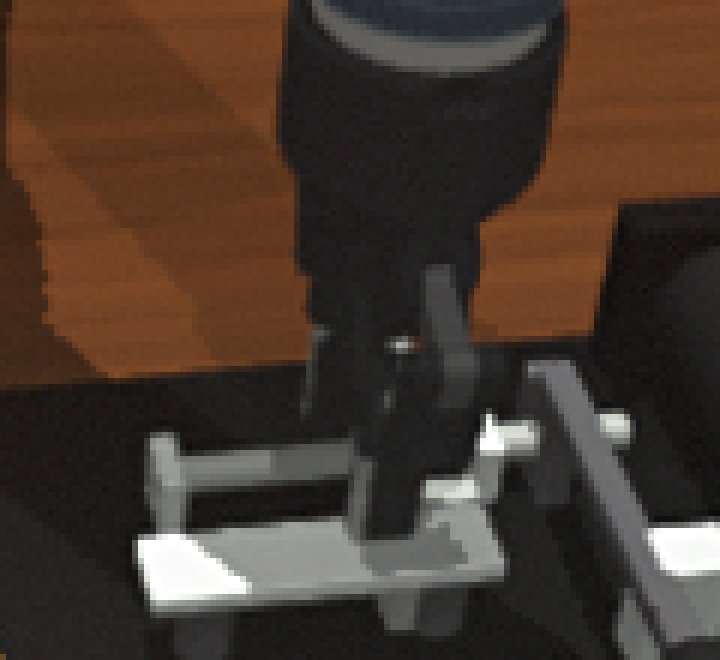

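The finger stopped firmly at y≈5 after about 40 mm of bolt travel, and the rod is visible past the lever. I'll back off slightly while still pressing, then lift straight up.

```bash
python3 - <<'E'
from h import *
def rep():
    o=manip.observe();print((CR.T@(o["tool_pos"]-O)).round(2),(CR.T@o["wrist_force"]).round(1),round(o["clock"],2))
manip.move_linear(W(1,0,117.7),ori(1),velocity=30);manip.sleep(.2);rep()
manip.move_linear(W(1,0,150),ori(1),velocity=40);rep()
manip.move_linear(W(1,0,230),ori(1),velocity=100);rep()
manip.move_ptp(W(-60,-250,300),ori(1));manip.sleep(.3);rep()
pts=[(x,y,80) for x in(-45,-15) for y in(15,25)]+[(x,y,60) for x in(16,44) for y in(-70,40)]
show("top","t6",(215,150,365,275),5,pts);show("scene","s6",(285,130,445,250),5,pts)
show("scene","s6r",(285,130,445,250),5);show("top","t6f",(0,0,640,400),1)
E
```

```text
[  1.98   3.   119.07] [-0.8  2.4  7.5] 14.71
[  0.7   -0.26 149.63] [-0.3 -0.6  0.3] 15.67
[  0.45  -0.25 229.27] [0.5 0.  0.7] 16.62
[ -59.57 -248.52  299.72] [-0.4 -0.1 -0.1] 17.96
```

View pics/t6.png

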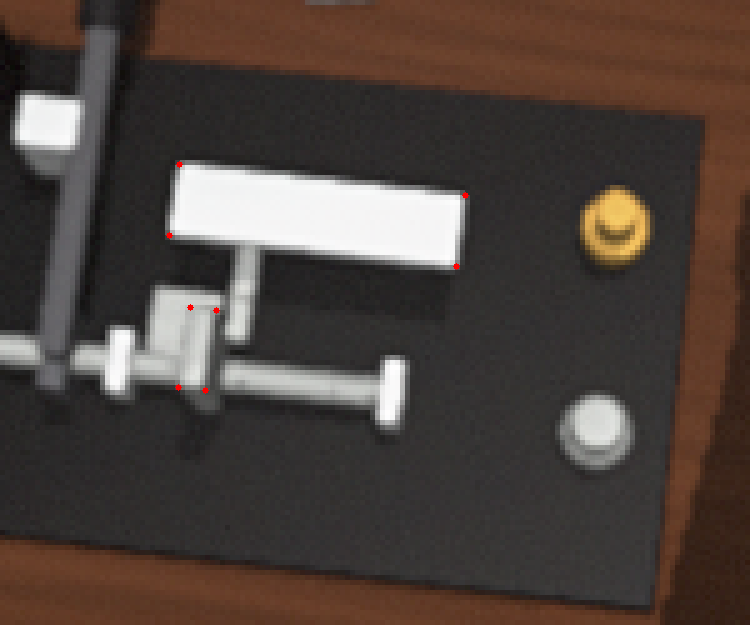

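View pics/s6.png

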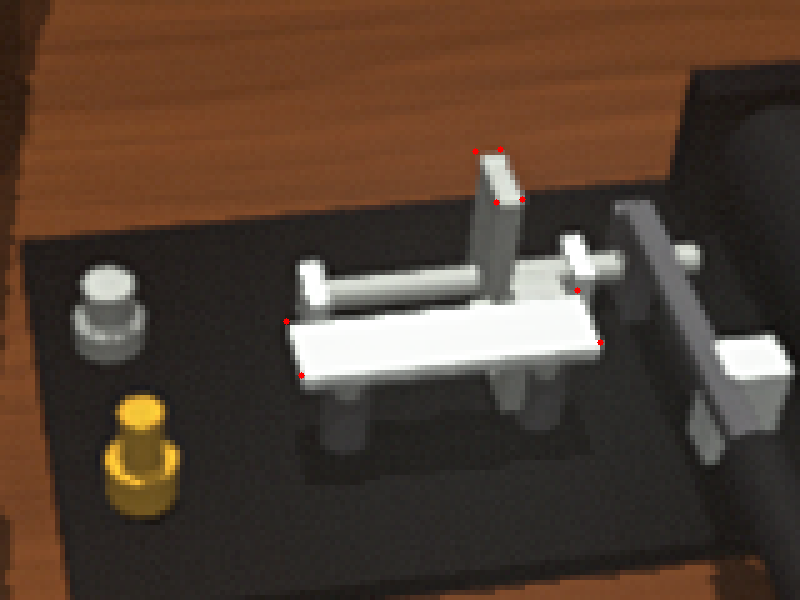

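View pics/t6f.png

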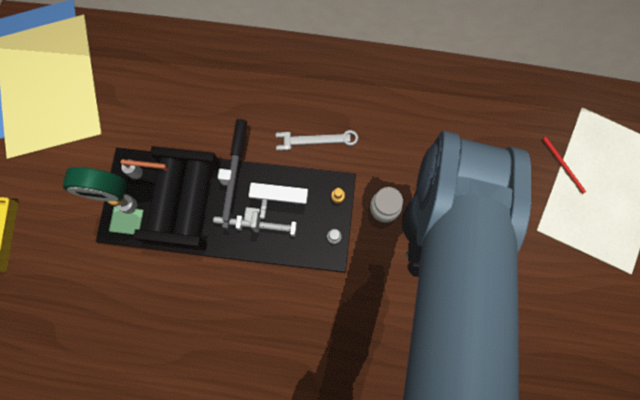

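The tab sits at its home position with the rod through the eye. The bar is back at its starting pixels, so the catch is fully up, and the loose items haven't moved. I'll hand it in.

```bash
python3 - <<'E'
from h import *
import pickle
S=pickle.load(open("S.pkl","rb"));s=eyes.snapshot("scene")
for n,im in(("before",S["scene"]["img"]),("after",s["img"])):
    m=(im[185:216,335:412].min(2)>200).astype(np.uint8)
    c=max(cv2.findContours(m,0,1)[0],key=cv2.contourArea);print(n,cv2.minAreaRect(c),cv2.contourArea(c))
    print(cv2.boundingRect(c))
print(manip.job_done())
E
```

```text
before ((38.06388854980469, 8.466066360473633), (17.70763397216797, 60.539154052734375), 83.82982635498047) 622.0
(8, 0, 62, 21)
after ((38.17363739013672, 9.481228828430176), (15.665480613708496, 60.539154052734375), 83.82982635498047) 612.5
(8, 0, 62, 21)
the job is handed in; nothing more can be done
None
```

The lever is locked off, and I handed the job in at about 18 s on the robot's clock. One fingertip pressed the catch down onto its stop and held it there. The other then pushed the bolt by its tab until it stopped hard. I backed off about 2 mm with the catch still down, lifted straight up and moved clear.

**Catch down:** contact came at TCP height 130 mm and the stop at about 118, which matches the 12 mm travel. During the push the TCP stayed at about 118.6 mm, so the catch was still about 11 mm down.

**Bolt home:** it travelled about 40 mm before the push force rose at the stop. Both cameras then showed the tab within about 2–3 mm of its home position and the rod through the lever's eye.

**Catch up:** the bar's outline has the same bounding box in the scene camera as at the start. The fitted rectangle differed by 2 px in height and 1 px in centre. I put that down to the tab and bolt block, which also fall in that mask, having moved; the bar's own edges coincide.

**Loose items:** the fittings, wrench and jar look unmoved by eye. I did not measure them.

**Forces and disagreements:** the highest wrist force I read was about 11 N. The scene camera's overlay was off by about 1 px (2–3 mm), and nothing else disagreed.

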